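Latch the tool case shut

ROBOT

A 6-joint arm with a two-finger parallel gripper is mounted at the origin on the work surface. World frame = base frame: x ahead of the robot, y to its left, z up, the work surface at z = 0. Lengths are in m, angles in rad, forces in N, time in s.
With the tool pointing down it reaches from about 0.35 to 0.775 m from the base axis. Payload 5.5 kg.
Tool frame: the origin (TCP) lies at the very end of the fingers, on their centre line; the grasp point (between the pads) lies 19 mm behind it; z points along the fingers, y is the line along which they close (so a half turn about z gives the same grasp; the last joint's range is limited). The gripper opens to 85 mm and grips with 20 to 120 N. Pads are 22 mm wide; open, the fingers measure 114 mm over their backs; the gripper's body (76 mm by 85 mm) begins 54 mm behind the grasp point. The pads swing forward as they close: fully open they stand 13 mm farther back than shut.
Start: joints at [1.126, 0.313, 0.046, 1.304, 0, 1.431], TCP at [0.173, 0.549, 0.231] pointing down, gripper open.
Joint ranges: [-2.76, 2.76], [-0.86, 1.69], [-1.03, 1.26], [-2.2, 2.34], [-1.47, 1.5], [-3.14, 3.14]. Speed limits (rad/s): [2.57, 2.57, 3.14, 3.14, 3.14, 3.14].

INTERFACE

Orientations are given as a unit quaternion [w, x, y, z].
In Python, from workcell import env, cams, ticket, spotter gives the robot as it stands.
- The arm moves only by the tool jog_arm, never from a script. Its argument "increments" is a list that holds one entry, the list of rows, each a list of 7 numbers: the shift along the tool's x, y, z in units of 0.25 m (1.0 is 0.25 m), then the turn, a rotation vector about the tool's x, y, z in units of 180 degrees (1.0 is 180 degrees), then the closure in counts, from 0 (fully open) to 255 (shut). A call has 1 to 20 rows; each row shifts and turns the commanded pose from where the row before left it, along the tool's axes as they then stand; what a row does not reach is not made up. A row lasts 1/10 s, in which the tool goes at most 50 mm and 8.59 degrees, less where a joint would pass 70% of its speed; a pose out of reach is approached as far as the arm can. A call with a number of a shift or a turn outside -1 to 1 is refused whole. A call with a gripper value outside its range is refused whole. The fingers move at their own pace and stop on an object; "force" is the grip in N (left out, the last holds). Time passes only in rows, so rows that do not move let the fingers close. It gives the time, the measured TCP pose, the force, the opening and the grip force at its end, in the units of the state.
- env.get_state(): the state, without advancing time (a new reading comes with each control period).
- cams.read_camera(name): name is "side" or "top"; returns a dict with "pixels" (480x640x3 uint8, red, green, blue), "fx", "fy", "cx", "cy" (pixels), "xyz" and "attitude" of the camera in the world. Camera axes: x right, y down, z forward; pixel columns grow to the right and rows downward; lengths in m; the calibration is good to about 2 mm. A picture is of the moment at which its call begins. There is no depth.
- ticket.hand_in(): hands the job in; it is judged then, once.
Trained networks look in the newest picture that a camera, given by its name, has taken for a name from the list of things; names that differ only in an ending like _2 or _b are one class to them, and where a whole thing is asked for, a point or a joint stands for the part that bears it (a point fixed in the world has none). Each returns a list of dicts, best first, with "conf" (0 to 1); they miss things now and then, are a little off and sometimes report something else, mostly with a low value. They report only what shows in the picture. A call takes as long as a camera call.
- spotter.find_in(target, camera): "uv" ([column, row] in pixels, amid what is visible of it).
- spotter.cut_out(target, camera): "region" (480x640 bool, what is visible of it) and "uv" ([column, row] in pixels, amid what is visible of it).
- spotter.landmark_of(target, camera): "uv" ([column, row] in pixels: a listed point, or the origin of a listed thing).
The state is a dict: "clock": time; "joint_pos": joint angles; "qvel": joint speeds; "tau": joint torques, N m; "tcp_pos": TCP position; "orientation": TCP orientation; "wrist_force": force on the tool from outside, world axes, zero at the start; "ft_torque": the same for the moment, N m; "finger_gap": finger opening in m; "grip_force": force on a finger pad.
Only numpy, scipy, OpenCV 4.12 (cv2) and the standard library are available. Lean on these libraries where they do the work, as an engineer would, in place of code of your own. Each camera call takes 0.05 s, during which the arm holds its last target. There are 200 camera calls.

TASK

The blue tool case on the bench stands ajar: hook the steel loop of its draw latch over the yellow keeper hook on the far half, then press the red lever down flat, over center, and hold it pressed home on its rubber stop for a moment with a push of about 15 N (never over 25 N), so that the case stays shut when you let go. Do not wrench the loop, and leave the other things on the bench where they stand.

Things in the scene. Friction and masses are not known exactly. Their poses are not given: they have to be found in the camera images.
- case: Blue tool case on a fixed board, 144 mm thick (x), 260 long (y), top 158 above the bench. Origin: on the bench under the seam of its two halves, mid-length; z up. Seam at x=0. Near half (x<0) is fixed and carries the latch, far half the keeper, both at y=0 on black bosses 26 wide, 14 high; beside them the top is free. Carrying handle on the -y end.
- far_shell (a joint): Opening of the far half (rad), hinged along y 20 mm above the bench at the seam. Springs hold it ajar at about 0.057 (gap about 8 mm at the latch). 0 = halves touch. Rests at about 0.01 when latched; the latch then pulls the keeper with about 40 N.
- latch_lever (a joint): Lever angle (rad). 0: level along the case's -x from its pivot; it lands flat on a stiff rubber-tipped stop screw 41 mm from the pivot, set anywhere from 0 to 0.11, so feel for it. pi/2: upright. Larger: leaning to the keeper, at most 2.2. Friction holds it where left (0.02 N m). Loop hooked: loads up below 1.55, resists with 3 to 6 N at the grip, snaps flat by itself below about 0.25.
- lever_grip: Red grip of the lever, 26 mm wide (y), 7 thick. Origin: on the lever's pivot axis, which lies 15 mm to the case's -x of the seam, y=0, 182 mm above the bench. The grip runs from 18 to 60 mm along its own -x; its upper face (facing up when flat, to the keeper when upright) lies at its own z=+4 mm.
- lever_tip (a point): Middle of the free end of the red grip, on its upper face, 60 mm from the lever's pivot.
- latch_loop: Steel loop: two side arms (each 4 wide, 7 mm high, 40 mm over both, good to pinch across y from outside) along its own x, and an end bar. Origin: its pivot, which the lever carries 15 mm from the lever's pivot towards the grip and 1.5 mm under the lever's line; so it moves with the lever. It swings freely and falls by its weight.
- loop_bar (a point): Middle of the loop's end bar (5 mm diameter, along y), 50 mm from the loop's pivot. At the start it lies on or against the near side of the keeper hook.
- keeper_seat (a point): Seat of the bar's centre when drawn tight: 2.5 mm over the boss of the far half, at the hook's far face; axes as the case. The yellow hook, 24 mm wide, rises to 13 mm above the seat; its lip overhangs the seat to x=+4 mm. To hook, the bar passes over, goes down beyond x=+7 mm to the boss, and is drawn back under the lip.
- spray_can: Bystander: green spray can, 60 mm diameter, 170 mm high, upright; origin at the middle of its underside.
- screw_jar: Bystander: glass jar with orange cap, 68 mm diameter, 85 mm high, upright; origin at the middle of its underside.
- tape_measure: Bystander: yellow tape measure, 70 x 38 x 64 mm; origin at the middle of its underside.

How it is judged:
On the way, in this order (a step that is already met when the one before it is completed fails the run):
1. the loop's bar is behind the keeper hook, under its lip (x of loop_bar in the frame of keeper_seat between -0.003 and 0.014 m and z of loop_bar in the frame of keeper_seat below 0.006 m and value of joint latch_lever above 1 rad), for 0.2 s.
2. the lever is pressed home flat on its stop, by a push of at least 10 N on the red grip, with the loop still hooked and the far half drawn in (value of joint latch_lever below 0.15 rad and value of joint far_shell below 0.022 rad and x of loop_bar in the frame of keeper_seat above -0.003 m and z of loop_bar in the frame of keeper_seat below 0.006 m and (contact force between lever_grip and the fingers above 10 N or contact force between lever_grip and the arm above 10 N)), for 0.2 s.
At the end, for the whole second after the job is handed in: The lever lies flat (below 0.15 rad), the loop bar sits behind the keeper hook (from 3 mm short of to 6 mm beyond the seat, less than 6 mm above it), the far half is held drawn in (below 0.022 rad) and the bystanders are within 30 mm of where they stood, all with the robot off everything (value of joint latch_lever below 0.15 rad and value of joint far_shell below 0.022 rad and x of loop_bar in the frame of keeper_seat between -0.003 and 0.006 m and z of loop_bar in the frame of keeper_seat below 0.006 m and distance of each of spray_can, screw_jar, tape_measure from where it was at the start of the episode below 0.03 m); the robot touches nothing.
It fails at once if the lever grip is pressed with more than 25 N (contact force between lever_grip and the fingers above 25 N or contact force between lever_grip and the arm above 25 N).
It fails at once if the loop is wrenched against the far half with more than 75 N (contact force between latch_loop and far_shell above 75 N).
It fails at once if a bystander is pushed more than 30 mm or tipped over (distance of any of spray_can, screw_jar, tape_measure from where it was at the start of the episode above 0.03 m or angle between any of spray_can, screw_jar, tape_measure's own z axis and vertical above 0.35 rad).
It also fails if it takes over 58 s, if anything falls off the work surface, if the arm or the gripper's body presses on something with over 40 N, if the wrist force passes 120 N, or if a joint passes its speed limit or range.

## Working session

There is one attempt and no reset: what is moved stays moved. The work goes in short steps, Python scripts to look and compute and a tool call to move; the robot and the scene stay as the last step left them, time stands still between calls to the robot, and variables do not carry over. Pictures are saved under pics/ and viewed, at most 10 in all, crops included, and the job is handed in when it is done.

Besides the shell and the picture viewer there is one more tool, called as a command line: name --argument value ..., lists and objects as JSON in quotes. jog_arm: Moves the arm, as the interface text tells. Shifts and turns lie within -1 to 1; 1 stands for 0.25 m of shift or 180 degrees of turn. Its arguments: {"type":"object","properties":{"increments":{"type":"array"},"force":{"type":"number"}},"required":["increments"]}

```bash
ls; mkdir -p pics; cat > h.py <<'E'
import numpy as np, cv2
from scipy.spatial.transform import Rotation as R
from workcell import env, cams, ticket, spotter
def rq(q): return R.from_quat([q[1],q[2],q[3],q[0]])
def snap(n,f=None):
    c=cams.read_camera(n)
    if f: cv2.imwrite('pics/'+f,c['pixels'][:,:,::-1])
    return c
def att(c):
    a=np.array(c['attitude']); return R.from_matrix(a) if a.shape==(3,3) else rq(a)
def ray(c,uv):
    d=np.array([(uv[0]-c['cx'])/c['fx'],(uv[1]-c['cy'])/c['fy'],1]); d=att(c).apply(d)
    return np.array(c['xyz']),d/np.linalg.norm(d)
def atz(c,uv,z):
    o,d=ray(c,uv); return o+d*(z-o[2])/d[2]
def proj(c,p):
    q=att(c).inv().apply(np.array(p)-c['xyz']); return np.array([c['cx']+c['fx']*q[0]/q[2],c['cy']+c['fy']*q[1]/q[2]])
def tri(ca,ua,cb,ub):
    A=np.zeros((3,3));b=np.zeros(3);L=[ray(ca,ua),ray(cb,ub)]
    for o,d in L:
        M=np.eye(3)-np.outer(d,d);A+=M;b+=M@o
    p=np.linalg.solve(A,b); return p,max(np.linalg.norm((np.eye(3)-np.outer(d,d))@(p-o)) for o,d in L)
E
python3 - <<'E'
from h import *
C={n:snap(n,n+'0.png') for n in('top','side')}
for n,c in C.items(): print(n,np.round(c['xyz'],3),np.round(att(c).as_matrix()[:,2],2),c['fx'])
for t in['case','lever_grip','lever_tip','latch_loop','loop_bar','keeper_seat','spray_can','screw_jar','tape_measure']:
    u={}
    for n in C:
        l=spotter.landmark_of(t,n); print(t,n,[(np.round(x['uv'],1).tolist(),round(x['conf'],2)) for x in l[:2]]); 
        if l:u[n]=l[0]['uv']
    if len(u)==2: p,e=tri(C['top'],u['top'],C['side'],u['side']); print('   ',np.round(p,4),round(e,4))
print(env.get_state())
E
```

```text
pics
top [0.38  0.041 1.469] [ 0.18  0.   -0.98] 604.7484105758612
side [0.948 0.769 0.795] [-0.29 -0.69 -0.66] 447.84853296760724
case top [([305.2, 278.4], 0.6)]
case side [([353.3, 271.3], 0.6)]
    [ 0.5665  0.0763 -0.0142] 0.0015
lever_grip top [([298.8, 274.0], 0.66)]
lever_grip side [([362.8, 210.2], 0.52)]
    [0.5533 0.0842 0.1811] 0.0005
lever_tip top [([297.6, 289.0], 0.66)]
lever_tip side [([378.8, 189.1], 0.43)]
    [0.5166 0.0853 0.2281] 0.0013
latch_loop top [([300.0, 278.0], 0.57)]
latch_loop side [([366.8, 203.9], 0.52)]
    [0.5429 0.0815 0.1936] 0.0003
loop_bar top [([301.8, 254.8], 0.63)]
loop_bar side [([345.7, 210.9], 0.66)]
    [0.5932 0.0772 0.1871] 0.0004
keeper_seat top [([301.9, 258.1], 0.94)]
keeper_seat side [([360.2, 205.9], 0.72), ([344.6, 212.9], 0.61)]
    [0.574  0.0832 0.202 ] 0.0119
spray_can top [([308.6, 208.7], 0.83)]
spray_can side [([284.1, 283.9], 0.67)]
    [0.7418 0.0621 0.0017] 0.0015
screw_jar top [([409.7, 280.0], 0.74)]
screw_jar side [([316.5, 204.5], 0.8)]
    [ 0.5548 -0.1784  0.015 ] 0.0013
tape_measure top [([193.0, 276.6], 0.66), ([307.2, 208.5], 0.29)]
tape_measure side [([407.3, 356.4], 0.58)]
    [ 0.5781  0.3504 -0.0034] 0.0003
{'clock': 1.0, 'joint_pos': array([ 1.12638540e+00,  3.13214079e-01,  4.60781015e-02,  1.30363085e+00,
       -2.76890675e-06,  1.43118071e+00]), 'qvel': array([ 0.00046884, -0.0004434 ,  0.00043975,  0.00024224, -0.0020403 ,
       -0.00026525]), 'tau': array([-8.28597349e-04, -4.80475509e+01,  2.98817861e+01,  3.92693637e-04,
       -3.14587260e-04,  8.46520464e-06]), 'tcp_pos': array([0.17258198, 0.54850645, 0.23130619]), 'orientation': array([5.57218327e-06, 1.51808433e-01, 9.88409935e-01, 1.37273404e-05]), 'wrist_force': array([-0.22967358, -0.10133275, -0.24367161]), 'ft_torque': array([-0.02538025, -0.01809524,  0.02367828]), 'grip_force': 0.0, 'finger_gap': 0.08540401145057486}
```

```bash
python3 - <<'E'
import cv2
a=cv2.imread('pics/top0.png');b=cv2.imread('pics/side0.png')
x=cv2.resize(a[200:350,225:385],(0,0),fx=2.5,fy=2.5,interpolation=cv2.INTER_CUBIC)
y=cv2.resize(b[130:355,280:440],(400,562),interpolation=cv2.INTER_CUBIC)
import numpy as np
o=np.zeros((562,800,3),'uint8');o[:375,:400]=x;o[:,400:]=y;cv2.imwrite('pics/m0.png',o)
E
```

```text
(no output)
```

View pics/m0.png

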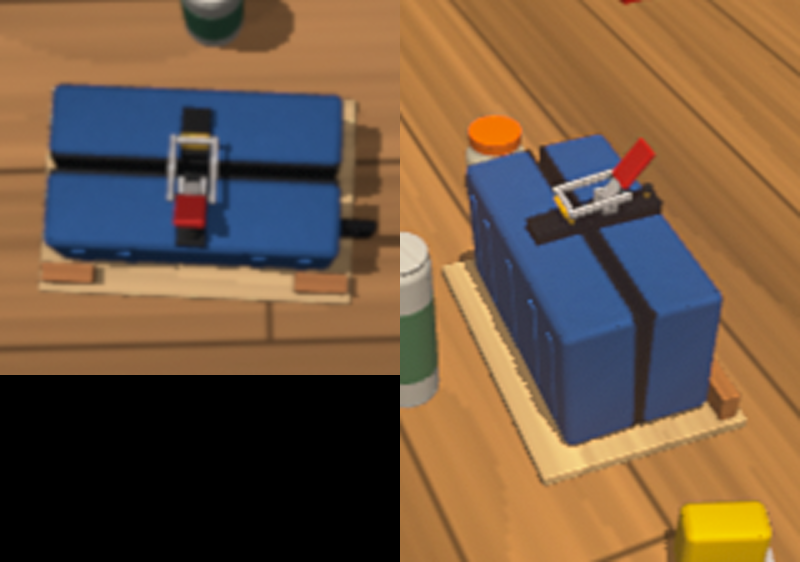

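The pictures show the case with its x axis roughly along world +x and a few degrees of yaw. The lever stands at about 0.9 rad. The loop bar, at top pixel (302,255), lies about on the keeper hook. Next I'll fit a small geometric model to the landmarks.

```bash
cat > fit.py <<'E'
from h import *
from scipy.optimize import least_squares
def model(v):
    x,y,yaw,th,ph,fs=v
    c,s=np.cos(th),np.sin(th)
    def W(X,Z,Y=0): return np.array([x+X*np.cos(yaw)-Y*np.sin(yaw),y+X*np.sin(yaw)+Y*np.cos(yaw),Z])
    P=np.array([-.015,.182]);u=np.array([-c,s]);n=np.array([s,c])
    L=P+.015*u-.0015*n
    seat0=np.array([.018,.1745-.02])  # at fs=0
    seat=np.array([seat0[0]*np.cos(fs)+seat0[1]*np.sin(fs),.02+seat0[1]*np.cos(fs)-seat0[0]*np.sin(fs)])
    B=L+.05*np.array([np.cos(ph),np.sin(ph)])
    return dict(lever_grip=W(*P),lever_tip=W(*(P+.06*u+.004*n)),latch_loop=W(*L),loop_bar=W(*B),keeper_seat=W(*seat)),dict(L=L,B=B,seat=seat)
def measure(k=3):
    obs=[]
    for n in('top','side'):
        for i in range(k):
            c=snap(n)
            for t in['lever_grip','lever_tip','latch_loop','loop_bar','keeper_seat']:
                l=spotter.landmark_of(t,n)
                for d in l[:2]: obs.append((c,t,np.array(d['uv']),d['conf']))
    return obs
def fit(obs,v0,fixed={}):
    idx=[i for i in range(6) if i not in fixed]
    full=lambda p:np.array([fixed[i] if i in fixed else p[idx.index(i)] for i in range(6)])
    pri=dict(zip(range(6),[1,1,.03,3,3,.006]))
    def res(p):
        v=full(p);m,_=model(v);r=[]
        for c,t,uv,cf in obs: r+=list((proj(c,m[t])-uv)*cf/1.5)
        return np.array(r+[(v[i]-v0[i])/pri[i] for i in idx])
    s=least_squares(res,[v0[i] for i in idx],loss='soft_l1',x_scale=.01);v=full(s.x)
    return v,model(v)
E
python3 - <<'E'
from fit import *
c=snap('top');l=spotter.cut_out('case','top');m=l[0]['region'].astype('uint8')
ct=max(cv2.findContours(m,0,1)[0],key=cv2.contourArea);r=cv2.minAreaRect(ct);print(r,l[0]['conf'])
b=cv2.boxPoints(r);p=np.array([atz(c,q,.158) for q in b]);print(np.round(p,3))
# yaw from far edge of case (per-column first row)
us=np.arange(255,360);vs=np.array([np.argmax(m[:,u]) for u in us])
q=np.array([atz(c,(u,v),.158) for u,v in zip(us,vs) if m[v,u] and (u<290 or u>312)])
k=np.polyfit(q[:,1],q[:,0],1);print('far edge x=',k,'yaw',-np.arctan(k[0]))
yaw=-np.arctan(k[0])
o=measure();
for c2,t,uv,cf in o: print(t,'T' if c2['fx']>500 else 'S',np.round(uv,1),round(cf,2))
v,(w,lc)=fit(o,[.568,.08,yaw,.9,-.1,.057])
print(np.round(v,4));print({k:np.round(x,4) for k,x in w.items()},{k:np.round(x,4) for k,x in lc.items()})
for c2,t,uv,cf in o: print(t,np.round(proj(c2,w[t])-uv,1),end=';')
E
```

```text
((308.49322509765625, 277.3912353515625), (134.265869140625, 85.45504760742188), 2.759107828140259) 0.71
[[ 0.466  0.215  0.158]
 [ 0.654  0.206  0.158]
 [ 0.632 -0.09   0.158]
 [ 0.445 -0.073  0.158]]
far edge x= [0.07681108 0.63688535] yaw -0.07666055279134386
lever_grip T [298.4 272. ] 0.71
lever_tip T [301.5 289.7] 0.56
lever_tip T [300.2 258. ] 0.46
latch_loop T [298.  276.3] 0.71
loop_bar T [311.5 209.2] 0.73
loop_bar T [300.6 257.6] 0.56
keeper_seat T [302.3 259.5] 0.98
keeper_seat T [192.9 277.4] 0.31
lever_grip T [297.8 272.8] 0.7
latch_loop T [297.1 275.5] 0.45
loop_bar T [301.2 254.2] 0.6
loop_bar T [412.7 284.5] 0.42
keeper_seat T [301.  259.2] 0.78
lever_grip T [298.  272.7] 0.49
lever_tip T [300.6 288.5] 0.73
lever_tip T [308.4 205.6] 0.67
latch_loop T [297.8 276.7] 0.62
loop_bar T [300.3 256.9] 0.46
lever_grip S [358.3 208.2] 0.52
lever_tip S [285.6 281.8] 0.65
lever_tip S [378.4 186.6] 0.52
latch_loop S [409.4 354.5] 0.58
latch_loop S [364.6 199.1] 0.56
loop_bar S [355.6 268.7] 0.71
loop_bar S [346.7 211.5] 0.54
keeper_seat S [348.  215.1] 0.59
lever_grip S [359.  207
[... 820 characters left out ...]
 1.1 -2.2];keeper_seat [-0.4 -3. ];keeper_seat [109.  -20.9];lever_grip [2.8 1.5];latch_loop [3.1 2.5];loop_bar [0.5 1.2];loop_bar [-111.   -29.1];keeper_seat [ 0.9 -2.7];lever_grip [2.6 1.6];lever_tip [-1.6 -3.4];lever_tip [-9.4 79.5];latch_loop [2.4 1.3];loop_bar [ 1.4 -1.5];lever_grip [4.4 0.7];lever_tip [ 91.  -94.9];lever_tip [-1.8  0.3];latch_loop [ -42.4 -150.7];latch_loop [2.4 4.7];loop_bar [ -9.6 -58.1];loop_bar [-0.7 -0.9];keeper_seat [-2.2  0.5];lever_grip [3.7 1.1];lever_tip [ 0.1 -1.5];latch_loop [1.  2.2];loop_bar [-30.6  21.6];loop_bar [ 2.3 -0.5];keeper_seat [-3.   3.3];lever_grip [4.3 1.6];lever_tip [-0.5 -3.1];latch_loop [-1.1  1.4];loop_bar [3.3 3.1];keeper_seat [0.4 0.8];
```

jog_arm --increments '[[[0,0,-0.12,0,0,-0.036,0],[0,0,-0.115,0,0,-0.036,0],[-0.126,-0.1244,0,0,0,0,0],[-0.126,-0.1244,0,0,0,0,0],[-0.126,-0.1244,0,0,0,0,0],[-0.126,-0.1244,0,0,0,0,0],[-0.126,-0.1244,0,0,0,0,0],[-0.126,-0.1244,0,0,0,0,0],[-0.126,-0.1244,0,0,0,0,0],[-0.126,-0.1244,0,0,0,0,0],[-0.126,-0.1244,0,0,0,0,0],[-0.126,-0.1244,0,0,0,0,0],[-0.126,-0.1244,0,0,0,0,0],[-0.126,-0.1244,0,0,0,0,0],[-0.126,-0.1244,0,0,0,0,0],[-0.126,-0.1244,0,0,0,0,0],[0,0,0,0,0,0,0],[0,0,0,0,0,0,0]]]' --force 25

```text
clock: 4.7
tcp_pos: [0.5783, 0.0789, 0.2894]
orientation: [-0.001, 0.04, 0.999, 0.0]
wrist_force: [-0.4, 1.1, 1.4]
finger_gap: 0.0851
grip_force: 0.0
```

jog_arm --increments '[[[0,0.004,0.1,0,0,0,0],[0,0,0.1,0,0,0,0],[0,0,0.1,0,0,0,0],[0,0,0.1,0,0,0,0],[0,0,0.085,0,0,0,0],[0,0,0,0,0,0,0]]]'

```text
clock: 5.3
tcp_pos: [0.5749, 0.0823, 0.1661]
orientation: [-0.003, 0.038, 0.999, 0.0]
wrist_force: [0.3, 0.8, -0.9]
finger_gap: 0.0854
grip_force: 0.0
```

```bash
python3 - <<'E'
from h import *
c=snap('side');d=snap('top');print(env.get_state()['wrist_force'],env.get_state()['tcp_pos'])
print(proj(c,env.get_state()['tcp_pos']),proj(d,env.get_state()['tcp_pos']))
x=cv2.resize(d['pixels'][215:315,250:350],(400,400),interpolation=2);y=cv2.resize(c['pixels'][150:250,300:400],(400,400),interpolation=2)
cv2.imwrite('pics/m1.png',np.hstack([x,y])[:,:,::-1])
E
```

```text
[-0.19999476 -0.94095636  0.65690989] [0.57735231 0.08195    0.16941654]
[352.65519456 216.54185391] [299.94414293 263.52838677]
```

View pics/m1.png

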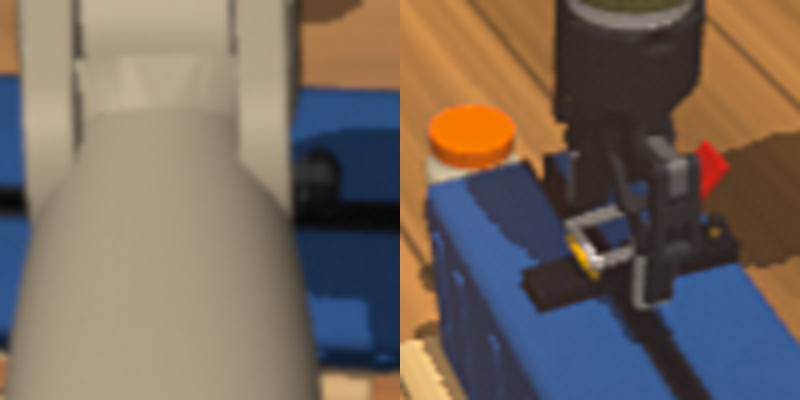

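The side view shows the fingers straddling the loop around (352,200), with the bar resting on the yellow hook. Next I close on the arms.

jog_arm --increments '[[[0,0,0,0,0,0,120],[0,0,0,0,0,0,150],[0,0,0,0,0,0,180],[0,0,0,0,0,0,180],[0,0,0,0,0,0,180],[0,0,0,0,0,0,180]]]' --force 25

```text
clock: 6.0
tcp_pos: [0.5782, 0.078, 0.1698]
orientation: [0.0, 0.041, 0.999, -0.003]
wrist_force: [-3.0, -8.5, 3.0]
finger_gap: 0.0394
grip_force: 25.5
```

```bash
cat > plan.py <<'E'
import numpy as np
def L(t): return np.array([-15-15*np.cos(t)-1.5*np.sin(t),182+15*np.sin(t)-1.5*np.cos(t)])
def T(t,f,f0): d=f-f0; return L(t)+36*np.array([np.cos(f),np.sin(f)])+19*np.array([np.sin(d),-np.cos(d)])
def rows(seq,f0):
    out=[]
    for (t,f),(t2,f2) in zip(seq,seq[1:]):
        D=T(t2,f2,f0)-T(t,f,f0);d=f-f0
        out.append([round(-(D@[np.cos(d),np.sin(d)])/250,4),0,round(D@[np.sin(d),-np.cos(d)]/250,4),0,round(-(f2-f)/np.pi,4),0,180])
    return out
E
python3 - <<'E'
from plan import *
a=[(.95,f) for f in np.linspace(-.12,.04,5)]
b=[(t,.04) for t in np.linspace(.95,2.12,13)]
print(rows(a,-.12));print(rows(b,-.12))
E
```

```text
[[np.float64(-0.0036), 0, np.float64(-0.0058), 0, np.float64(-0.0127), 0, 180], [np.float64(-0.0036), 0, np.float64(-0.0058), 0, np.float64(-0.0127), 0, 180], [np.float64(-0.0036), 0, np.float64(-0.0058), 0, np.float64(-0.0127), 0, 180], [np.float64(-0.0036), 0, np.float64(-0.0058), 0, np.float64(-0.0127), 0, 180]]
[[np.float64(-0.0051), 0, np.float64(-0.0029), 0, -0.0, 0, 180], [np.float64(-0.0054), 0, np.float64(-0.0024), 0, -0.0, 0, 180], [np.float64(-0.0056), 0, np.float64(-0.0018), 0, -0.0, 0, 180], [np.float64(-0.0057), 0, np.float64(-0.0013), 0, -0.0, 0, 180], [np.float64(-0.0058), 0, np.float64(-0.0007), 0, -0.0, 0, 180], [np.float64(-0.0059), 0, np.float64(-0.0001), 0, -0.0, 0, 180], [np.float64(-0.0059), 0, np.float64(0.0004), 0, -0.0, 0, 180], [np.float64(-0.0058), 0, np.float64(0.001), 0, -0.0, 0, 180], [np.float64(-0.0057), 0, np.float64(0.0016), 0, -0.0, 0, 180], [np.float64(-0.0055), 0, np.float64(0.0021), 0, -0.0, 0, 180], [np.float64(-0.0053), 0, np.float64(0.0026), 0, -0.0, 0, 180], [np.float64(-0.005), 0, np.float64(0.0031), 0, -0.0, 0, 180]]
```

jog_arm --increments '[[[-0.0036,-0.004,-0.006,0,-0.0127,0,180],[-0.0036,-0.004,-0.006,0,-0.0127,0,180],[-0.0036,0,-0.006,0,-0.0127,0,180],[-0.0036,0,-0.006,0,-0.0127,0,180],[0,0,0,0,0,0,180]]]'

```text
clock: 6.5
tcp_pos: [0.5805, 0.0775, 0.1758]
orientation: [0.08, 0.04, 0.996, -0.004]
wrist_force: [-0.4, -4.4, -1.5]
finger_gap: 0.0392
grip_force: 25.4
```

Low forces. Next, forward.

jog_arm --increments '[[[-0.005,-0.002,-0.003,0,0,0,180],[-0.0055,-0.002,-0.0025,0,0,0,180],[-0.0055,0,-0.002,0,0,0,180],[-0.0057,0,-0.0013,0,0,0,180],[-0.0058,0,-0.0007,0,0,0,180],[-0.0059,0,0,0,0,0,180],[-0.0059,0,0.0004,0,0,0,180],[-0.0058,0,0.001,0,0,0,180],[0,0,0,0,0,0,180]]]'

```text
clock: 7.4
tcp_pos: [0.5935, 0.0765, 0.18]
orientation: [0.081, 0.039, 0.996, -0.003]
wrist_force: [-0.9, -4.2, 5.5]
finger_gap: 0.0397
grip_force: 25.3
```

```bash
python3 - <<'E'
from h import *
c=snap('side');s=env.get_state();print(s['wrist_force'],s['tcp_pos'])
for t in['lever_grip','lever_tip','loop_bar','keeper_seat']:print(t,[(np.round(x['uv']),round(x['conf'],2)) for x in spotter.landmark_of(t,'side')])
y=cv2.resize(c['pixels'][140:240,300:420],(720,600),interpolation=2)
cv2.imwrite('pics/m2.png',y[:,:,::-1])
E
```

```text
[ 0.21925631 -4.07249747  4.60992856] [0.5934936  0.07643386 0.17998307]
lever_grip []
lever_tip []
loop_bar [(array([409., 355.]), 0.49), (array([340., 208.]), 0.44)]
keeper_seat [(array([348., 213.]), 0.89)]
```

View pics/m2.png

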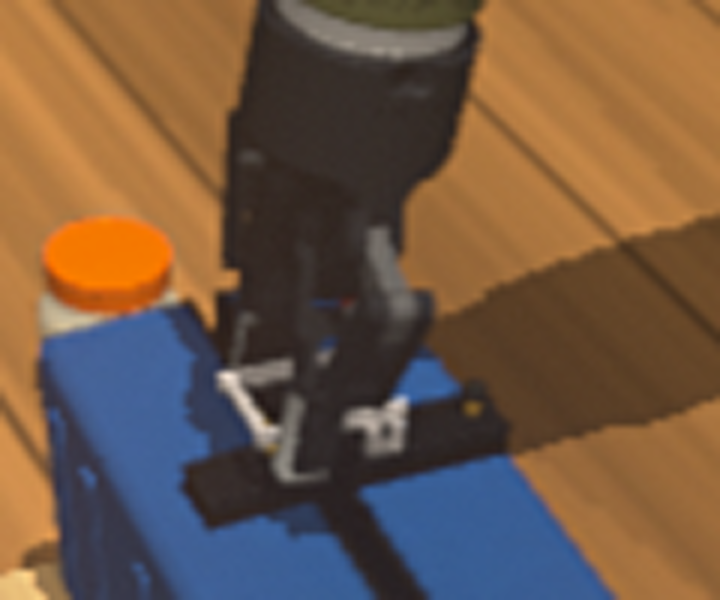

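The bar is held up over the hook at about (341,208), and the lever is now upright and hidden behind the fingers. I continue forward.

jog_arm --increments '[[[-0.0057,0,0.001,0,0,0,180],[-0.0055,0,0.0015,0,0,0,180],[-0.0053,0,0.0025,0,0,0,180],[-0.005,0,0.003,0,0,0,180],[-0.003,0,0.002,0,0,0,180],[0,0,0,0,0,0,180]]]'

```text
clock: 8.25
tcp_pos: [0.5999, 0.076, 0.1782]
orientation: [0.081, 0.039, 0.996, -0.003]
wrist_force: [2.5, -3.9, 4.6]
finger_gap: 0.0396
grip_force: 25.3
```

jog_arm --increments '[[[0,0,0,0,0,0,100],[0,0,0,0,0,0,50],[0,0,0,0,0,0,0],[0,0,0,0,0,0,0],[0,0,0,0,0,0,0],[0,0,-0.06,0,0,0,0],[0,0,-0.1,0,0,0,0],[0,0,-0.1,0,0,0,0],[0,0,-0.1,0,0.027,0,0],[0,0,-0.1,0,0.027,0,0],[0,0,-0.1,0,0,0,100],[0,0,-0.1,0,0,0,200],[0.12,0,0,0,0,0,255],[0.12,0,0,0,0,0,255],[0.12,0,0,0,0,0,255],[0.12,0,0,0,0,0,255]]]'

```text
clock: 9.85
tcp_pos: [0.4619, 0.087, 0.3421]
orientation: [-0.005, 0.039, 0.999, 0.0]
wrist_force: [-0.1, 0.6, -0.3]
finger_gap: 0.0002
grip_force: 0.0
```

```bash
python3 - <<'E'
from fit import *
c=snap('side');d=snap('top');s=env.get_state();print(s['wrist_force'],s['tcp_pos'],s['clock'])
x=cv2.resize(d['pixels'][220:320,250:350],(400,400),interpolation=2);y=cv2.resize(c['pixels'][150:250,300:400],(400,400),interpolation=2)
cv2.imwrite('pics/m3.png',np.hstack([x,y])[:,:,::-1])
o=measure(2)
for q in o: print(q[1],'T' if q[0]['fx']>500 else 'S',np.round(q[2]),round(q[3],2))
E
```

```text
[ 0.61882583 -0.94783222  0.34722979] [0.45974783 0.08740999 0.34325913] 9.95
keeper_seat T [302. 258.] 0.76
lever_grip S [362. 207.] 0.5
lever_tip S [347. 196.] 0.48
latch_loop S [360. 202.] 0.65
loop_bar S [337. 214.] 0.65
loop_bar S [361. 208.] 0.61
keeper_seat S [345. 214.] 0.79
keeper_seat S [347. 197.] 0.57
lever_grip S [361. 210.] 0.64
lever_tip S [346. 197.] 0.48
latch_loop S [360. 203.] 0.48
loop_bar S [340. 216.] 0.62
loop_bar S [355. 272.] 0.5
keeper_seat S [348. 216.] 0.72
keeper_seat S [285. 283.] 0.46
```

View pics/m3.png

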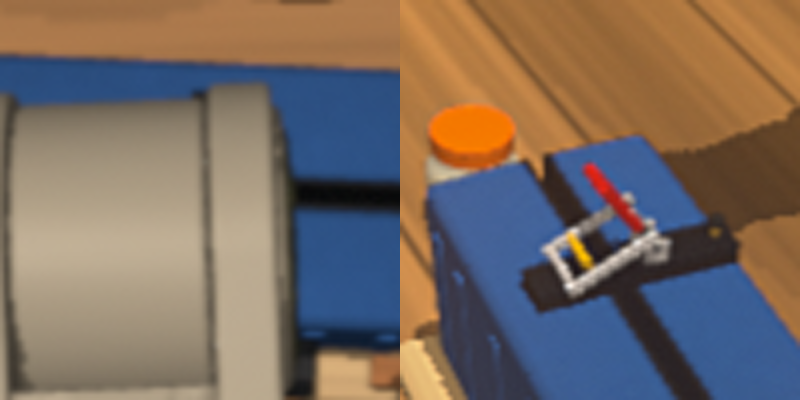

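The bar lies on the boss behind the yellow hook (bar about (340,216), hook inside the loop), and the lever leans to the keeper. Next I take the closed fingers around to the keeper side of the lever.

jog_arm --increments '[[[-0.134,0,0,0,0,0,255],[-0.134,0,0,0,0,0,255],[-0.134,0,0,0,0,0,255],[-0.134,0,0,0,0,0,255],[-0.134,0,0,0,0,0,255],[0,0,0,0,0,0,255],[0,0,0.12,0,0,0,255],[0,0,0.12,0,0,0,255],[0,0,0.12,0,0,0,255],[0,0,0.1,0,0,0,255],[0,0,0.05,0,0,0,255],[0.03,0,0,0,0,0,255],[0.03,0,0,0,0,0,255],[0,0,0,0,0,0,255],[0,0,0,0,0,0,255]]]'

```text
clock: 12.65
tcp_pos: [0.6144, 0.0751, 0.2152]
orientation: [-0.003, 0.039, 0.999, 0.0]
wrist_force: [-0.1, 0.9, -0.6]
finger_gap: 0.0002
grip_force: 0.0
```

```bash
cat > lev.py <<'E'
from h import *
O=np.array([.5671,.0793]);Y=-.079
def case(p): d=np.array(p[:2])-O; return np.array([d[0]*np.cos(Y)+d[1]*np.sin(Y),-d[0]*np.sin(Y)+d[1]*np.cos(Y),p[2]])*1e3
def tgt(t,hw=11):
    c,s=np.cos(t),np.sin(t);r=45+5*np.clip((2.15-t)/.6,0,1)
    if t>np.pi/2: return np.array([-15-60*c+4*s+hw,182+r*s+4*c])
    return np.array([-15-r*c+4*s+hw,182+r*s+4*c])
E
python3 - <<'E'
from lev import *
s=env.get_state();p=case(s['tcp_pos']);print(p,s['wrist_force'],s['clock'])
prev=None
for t in np.arange(2.15,-.01,-.1):
    q=tgt(t);print(round(t,2),np.round(q,1),None if prev is None else np.round([-(q-prev)[0]/250,-(q-prev)[1]/250],4));prev=q
c=snap('side');y=cv2.resize(c['pixels'][140:240,300:420],(720,600),interpolation=2)
cv2.imwrite('pics/m4.png',y[:,:,::-1])
E
```

```text
[ 47.44432781  -0.45055867 215.2166059 ] [-0.14369469  0.93094706 -0.5527314 ] 12.65
2.15 [ 32.2 217.5] None
2.05 [ 27.2 220.8] [ 0.0199 -0.0134]
1.95 [ 21.9 223.9] [ 0.0211 -0.0122]
1.85 [ 16.4 226.6] [ 0.0222 -0.0107]
1.75 [ 10.6 228.8] [ 0.023  -0.0092]
1.65 [  4.7 230.7] [ 0.0236 -0.0074]
1.55 [ -1.  232.1] [ 0.0231 -0.0055]
1.45 [ -6.1 232.1] [ 0.0201 -0.0002]
1.35 [-11.  231.7] [0.02   0.0018]
1.25 [-16.  230.7] [0.0197 0.0038]
1.15 [-20.8 229.3] [0.0192 0.0058]
1.05 [-25.4 227.4] [0.0185 0.0076]
0.95 [-29.8 225. ] [0.0177 0.0095]
0.85 [-34.  222.2] [0.0167 0.0112]
0.75 [-37.9 219. ] [0.0155 0.0128]
0.65 [-41.4 215.4] [0.0141 0.0143]
0.55 [-44.5 211.5] [0.0126 0.0156]
0.45 [-47.3 207.4] [0.011  0.0168]
0.35 [-49.6 202.9] [0.0093 0.0178]
0.25 [-51.5 198.2] [0.0074 0.0186]
0.15 [-52.8 193.4] [0.0055 0.0193]
0.05 [-53.7 188.5] [0.0036 0.0197]
```

View pics/m4.png

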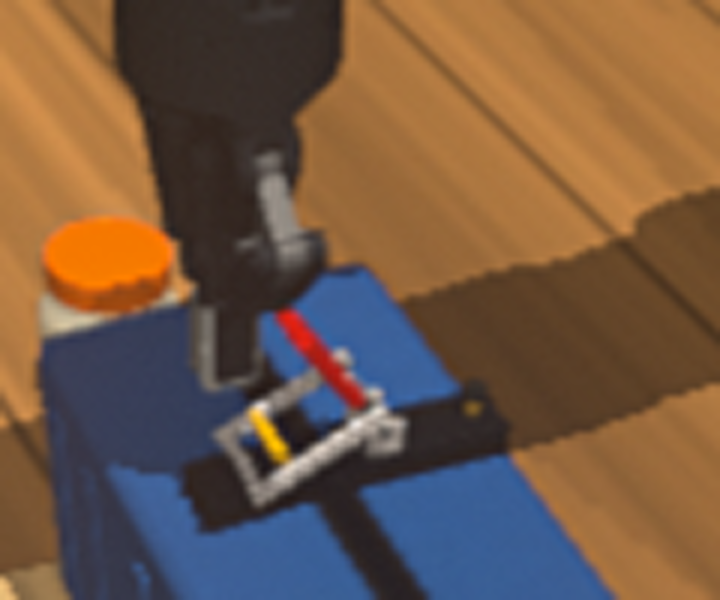

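The fingers stand on the keeper side of the red tip, at about (342,200), and the loop is hooked around the yellow hook. I start to swing the lever back.

jog_arm --increments '[[[0.02,0,0,0,0,0,255],[0.02,0,-0.005,0,0,0,255],[0.02,0,-0.005,0,0,0,255],[0.02,0,-0.012,0,0,0,255],[0.02,0,-0.012,0,0,0,255],[0.022,0,-0.011,0,0,0,255],[0.023,0,-0.009,0,0,0,255],[0.023,0,-0.007,0,0,0,255],[0,0,0,0,0,0,255],[0,0,0,0,0,0,255]]]'

```text
clock: 13.7
tcp_pos: [0.5719, 0.0784, 0.2291]
orientation: [-0.005, 0.039, 0.999, 0.0]
wrist_force: [-0.2, -1.3, 0.3]
finger_gap: -0.0003
grip_force: 0.0
```

```bash
python3 - <<'E'
from lev import *
s=env.get_state();p=case(s['tcp_pos']);print(p,s['wrist_force'],s['clock'])
c=snap('side');y=cv2.resize(c['pixels'][140:240,300:420],(720,600),interpolation=2)
cv2.imwrite('pics/m5.png',y[:,:,::-1])
E
```

```text
[  4.89093626  -0.54151611 229.06310896] [-0.15373882 -1.25539065  0.31802297] 13.7
```

View pics/m5.png

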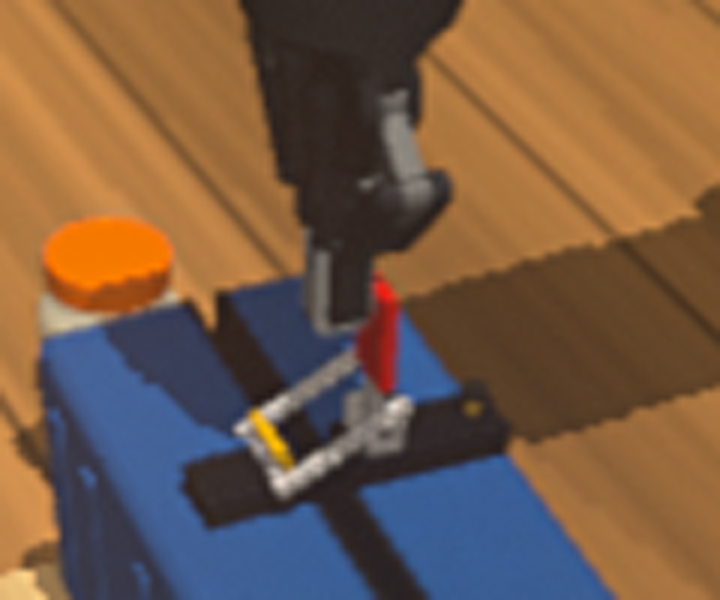

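The lever is nearly upright and the bar is drawn up under the lip at about (345,217). I continue along the arc.

jog_arm --increments '[[[0.023,0,-0.01,0,0,0,255],[0.02,0,-0.001,0,0,0,255],[0.02,0,0.002,0,0,0,255],[0.02,0,0.004,0,0,0,255],[0.019,0,0.006,0,0,0,255],[0,0,0,0,0,0,255]]]'

```text
clock: 14.35
tcp_pos: [0.5462, 0.0803, 0.229]
orientation: [-0.005, 0.039, 0.999, 0.0]
wrist_force: [2.6, -1.0, -1.0]
finger_gap: 0.0
grip_force: 1.1
```

jog_arm --increments '[[[0.0185,0,0.0076,0,0,0,255],[0.0177,0,0.0095,0,0,0,255],[0.0167,0,0.011,0,0,0,255],[0.0155,0,0.013,0,0,0,255],[0.014,0,0.0143,0,0,0,255],[0,0,0,0,0,0,255]]]'

```text
clock: 14.95
tcp_pos: [0.5247, 0.0821, 0.2146]
orientation: [-0.006, 0.039, 0.999, 0.0]
wrist_force: [1.6, -0.7, 0.8]
finger_gap: -0.0
grip_force: 0.7
```

jog_arm --increments '[[[0.0126,0,0.0156,0,0,0,255],[0.011,0,0.0168,0,0,0,255],[0.009,0,0.0178,0,0,0,255],[0,0,0,0,0,0,255]]]'

```text
clock: 15.35
tcp_pos: [0.5163, 0.0828, 0.2016]
orientation: [-0.006, 0.039, 0.999, 0.0]
wrist_force: [-0.5, 0.7, -0.6]
finger_gap: -0.0001
grip_force: 0.0
```

```bash
python3 - <<'E'
from lev import *
s=env.get_state();p=case(s['tcp_pos']);print(p,s['wrist_force'],s['clock'])
c=snap('side');y=cv2.resize(c['pixels'][140:240,300:420],(720,600),interpolation=2)
cv2.imwrite('pics/m6.png',y[:,:,::-1])
E
```

```text
[-50.87719704  -0.53076681 201.63617443] [-0.53973947  0.70421798 -0.61430139] 15.35
```

View pics/m6.png

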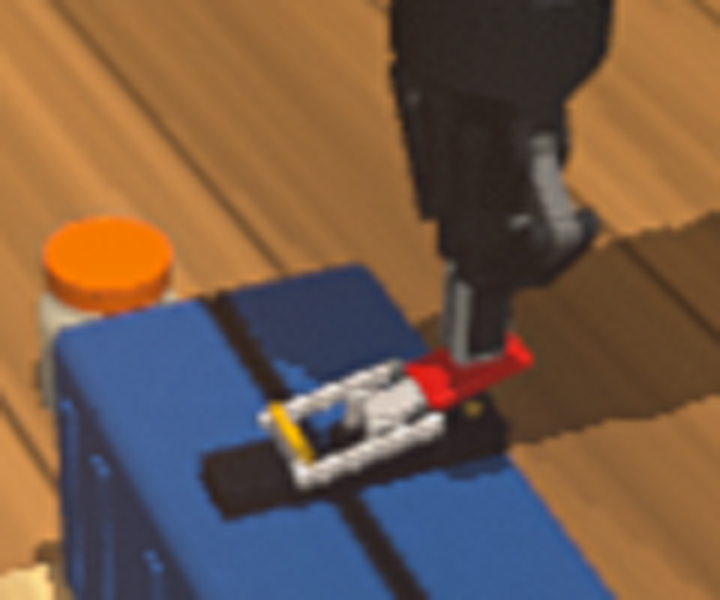

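The loop is hooked at about (348,213), the far half is drawn in, and the lever is almost flat at about (380,200) with no push force. It has snapped over center. Next I feel down.

jog_arm --increments '[[[0.008,0,0.008,0,0,0,255],[0.008,0,0.008,0,0,0,255],[0,0,0.008,0,0,0,255],[0,0,0.008,0,0,0,255],[0,0,0.004,0,0,0,255],[0,0,0,0,0,0,255],[0,0,0,0,0,0,255]]]'

```text
clock: 16.1
tcp_pos: [0.5137, 0.0829, 0.1939]
orientation: [-0.005, 0.039, 0.999, 0.0]
wrist_force: [-0.5, 0.3, 0.4]
finger_gap: 0.0003
grip_force: 0.0
```

jog_arm --increments '[[[0,0,0.004,0,0,0,255],[0,0,0.004,0,0,0,255],[0,0,0,0,0,0,255],[0,0,0,0,0,0,255]]]'

```text
clock: 16.5
tcp_pos: [0.5136, 0.0829, 0.1918]
orientation: [-0.005, 0.039, 0.999, 0.0]
wrist_force: [0.7, 0.1, 0.1]
finger_gap: -0.0001
grip_force: 0.0
```

jog_arm --increments '[[[0,0,0.004,0,0,0,255],[0,0,0.002,0,0,0,255],[0,0,0,0,0,0,255],[0,0,0,0,0,0,255]]]'

```text
clock: 16.9
tcp_pos: [0.5137, 0.0829, 0.1912]
orientation: [-0.005, 0.039, 0.999, 0.0]
wrist_force: [-1.2, -0.9, 5.4]
finger_gap: -0.0
grip_force: 2.5
```

jog_arm --increments '[[[0,0,0.002,0,0,0,255],[0,0,0.002,0,0,0,255],[0,0,0,0,0,0,255],[0,0,0,0,0,0,255]]]'

```text
clock: 17.3
tcp_pos: [0.5137, 0.0829, 0.191]
orientation: [-0.004, 0.039, 0.999, 0.0]
wrist_force: [-3.1, 0.0, 10.6]
finger_gap: 0.0002
grip_force: 4.8
```

jog_arm --increments '[[[0,0,0.002,0,0,0,255],[0,0,0.0015,0,0,0,255],[0,0,0,0,0,0,255],[0,0,0,0,0,0,255],[0,0,0,0,0,0,255],[0,0,0,0,0,0,255],[0,0,0,0,0,0,255]]]'

```text
clock: 18.0
tcp_pos: [0.5137, 0.0829, 0.1908]
orientation: [-0.004, 0.039, 0.999, 0.0]
wrist_force: [-5.0, -0.2, 14.4]
finger_gap: 0.0002
grip_force: 6.8
```

Pressed with 14.4 N at a lever angle of about 0.09 rad. I hold a bit longer, then retreat.

jog_arm --increments '[[[0,0,0,0,0,0,255],[0,0,0,0,0,0,255],[0,0,0,0,0,0,255],[0,0,-0.02,0,0,0,255],[0,0,-0.1,0,0,0,255],[0,0,-0.15,0,0,0,255],[0,0,-0.15,0,0,0,255],[0.12,0.1,0,0,0,0,255],[0.12,0.1,0,0,0,0,255],[0.12,0.1,0,0,0,0,255],[0,0.15,0,0,0,0,255],[0,0.15,0,0,0,0,255],[0,0.15,0,0,0,0,255],[0,0,0,0,0,0,255],[0,0,0,0,0,0,255]]]'

```text
clock: 19.5
tcp_pos: [0.4394, 0.2774, 0.2939]
orientation: [-0.005, 0.038, 0.999, -0.0]
wrist_force: [-0.0, 0.4, -0.3]
finger_gap: -0.0001
grip_force: 0.0
```

```bash
python3 - <<'E'
from lev import *
s=env.get_state();print(s['tcp_pos'],s['wrist_force'],s['clock'])
c=snap('side');d=snap('top')
x=cv2.resize(d['pixels'][220:320,250:350],(400,400),interpolation=2);y=cv2.resize(c['pixels'][150:250,300:400],(400,400),interpolation=2)
cv2.imwrite('pics/m7.png',np.hstack([x,y])[:,:,::-1])
E
```

```text
[0.43937596 0.27742803 0.29391103] [-0.01484585  0.37555434 -0.30685166] 19.5
```

View pics/m7.png

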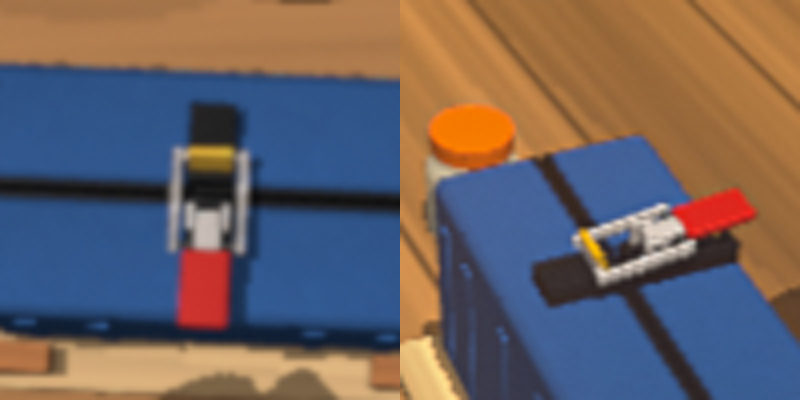

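The lever lies flat (side (381,203)), in line with the loop. The bar sits behind the hook, the seam is closed, and the robot is clear.

```bash
python3 -c "
from workcell import ticket
print(ticket.hand_in())"
```

```text
the job is handed in; nothing more can be done
None
```

The case is latched: the loop is over the keeper hook, I held the lever flat on its stop with about 14 N, the arm is clear, and the job is handed in at about 19.5 s (the hand-in returned no verdict).

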